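# Slide a flat bar under the spring clip of a tack-welding jig

### The job

One flat bar is already clamped in the tack jig. With one fingertip press down the red thumb plate of the jig's other, empty spring clip and keep it down while the other fingertip pushes the loose flat bar along its channel beneath the raised clip until it butts up tight against the clamped bar; then let the clip down onto it. Only press and push: lift nothing, and leave the clamped bar, the gear, the gas nozzle and the spray can alone.

Things in the scene. Friction and masses are not known exactly. Their poses are not given: they have to be found in the camera images.
- jig: Fixed tack-welding jig: aluminium base 300 x 168 x 8 mm with a raised steel bed. Origin: on the table, on the channel's centre line, at the butt line where the bars must meet (over a copper strip). Jig +x runs along the channel, the way the loose bar is pushed; +y points to the empty clip's thumb plate; z up. Bystanders stand 100 mm or more to either side of the centre line.
- channel (a point): Point on the bed, on the channel's centre line, at jig x = -60 mm. Bed top 20 mm above the table. The channel is 43 mm wide between two side fences only 4 mm high (tops 24 mm above the table) and open at its -x end; bed and fences run from jig x = -137 to +108 mm.
- bar: The loose flat bar to push: steel, 60 (x) x 40 (y) x 12 mm thick, 0.16 to 0.32 kg. Origin at the centre of its underside, x along the channel (at most 0.015 rad off). It starts on the bed in the channel, its +x end 3 to 18 mm short of the empty clip's nose, its top 32 mm above the table. When butted home its origin is at jig x = -30 mm.
- clip (a joint): Empty spring clip, a lever hinged on its rod, in rad: 0 at rest, nose down with nothing under it; grows as the thumb plate is pressed down; 0.52 = hard stop. About 0.23 with the nose resting on the bar; above 0.27 the nose clears it. A spring returns it: 2 to 3 N on the plate starts it, 8 to 9 N at full travel.
- thumb_plate (a point): Point on top of the empty clip's red thumb plate, at jig x = -65, y = 55, about 36 mm above the table at rest. Plate 80 mm long (jig x = -105 to -25), from 2 to 38 mm outward (+y) of the rod, 3 mm thick. At rest it rises outward at 0.45 rad; pressed full it is nearly level, top 24 mm up. With its top at 25 to 29 mm at jig y = 60 the nose clears the bar. A tip can slide along it.
- hinge_rod (a point): Middle of the empty clip's hinge rod, which runs along jig x at y = +34 mm, 24 mm above the table, between two fixed bearing ears 31 mm high at jig x = -112 and -8 mm.
- nose (a point): Centre of the underside of the empty clip's nose, a square block 12 mm long (jig x = -28 to -16) and 8 mm wide (y = +8 to +16) over the channel, on an arm whose top is 42 mm above the table. At rest its underside is 28 mm above the table, lower than the bar's top, so the bar cannot pass until the clip is pressed.
- far_bar: The bar already clamped, steel, 80 x 40 x 12 mm, lying on the bed at jig x = 0 to +80 mm against a fixed end stop, under a second identical clip that is turned half round (thumb plate on the -y side). Origin at the centre of its underside.
- gear: Loose steel gear lying flat, about 65 mm across, 22 mm high; origin at the centre of its underside. To be left alone.
- nozzle: Loose pink ceramic gas nozzle standing on end, 23 mm across and 47 mm high; origin at the centre of its underside. To be left alone.
- can: Loose grey spray can with a yellow label, standing, 52 mm across and 150 mm high; origin at the centre of its underside. To be left alone.
Not all that is in view belongs to the job. Leave any brown or purple look-alike of the bar alone.

How it is judged:
By the outcome, as a careful person would: the job done as asked, in the order asked, and still so for the second after the job is handed in, with the robot touching nothing.
It also fails if it takes over 35 s, if anything falls off the work surface, if the arm or the gripper's body presses on something with over 40 N, if the wrist force passes 120 N, or if a joint passes its speed limit or range.

### The arm

A 7-joint arm with a two-finger parallel gripper is mounted at the origin on the work surface. World frame = base frame: x ahead of the robot, y to its left, z up, the work surface at z = 0. Lengths are in m, angles in degrees, forces in N, time in s.
With the tool pointing down it reaches from about 0.425 to 0.875 m from the base axis. Payload 4.7 kg.
Tool frame: the origin (TCP) lies where the fingers leave the gripper's body, on its centre line; the fingertips stand 70 mm ahead of it and the grasp point (between the pads) lies 51 mm ahead of it (env.tip_reach is the distance from the TCP to the fingertips, in m); z points along the fingers, x is the direction in which the jaws open and shut, and the axes are right-handed (so a half turn about z gives the same grasp; the last joint's range is limited). The gripper opens to 87 mm and grips with 3 to 60 N. Pads are 19 mm wide; open, the fingers measure 117 mm over their backs; the gripper's body (75 mm by 190 mm) begins 51 mm behind the grasp point.
Start: joints at [65.495, 18.392, -4.016, 83.108, 1.295, 78.541, -3.26], TCP at [0.278, -0.588, 0.292] pointing down, gripper open.
Joint ranges: [-163.93, 163.93], [-17.29, 119.83], [-79.2, 71.16], [3.27, 140.29], [-89.18, 269.18], [5.43, 117.66], [-154.24, 154.24]. Speed limits (degrees/s): [147.25, 147.25, 180, 180, 180, 180, 180].

### API

Orientations are given as [roll, pitch, yaw] about the fixed x, y, z axes, in that order (R = Rz(yaw) Ry(pitch) Rx(roll)).
In Python, from cell import env, optics, order gives the robot as it stands.
- The arm moves only by the shell command python3 -m creep 'ROWS' [FORCE]. ROWS is JSON, a list of rows, each a list of 7 numbers: the shift along the tool's x, y, z in cm, then the turn, a rotation vector about the tool's x, y, z in rad, then the opening, from 0 (shut) to 1 (fully open). A call has 1 to 20 rows; each row shifts and turns the pose as measured when the row begins, along the tool's axes as they then stand; what a row does not reach is not made up. A row lasts 1/10 s, in which the tool goes at most 50 mm and 8.59 degrees, less where a joint would pass 70% of its speed; a pose out of reach is approached as far as the arm can. A call with a gripper value outside its range is refused whole. The fingers move at their own pace and stop on an object; FORCE is the grip in N (left out, the last holds). Time passes only in rows, so rows that do not move let the fingers close. It gives the time, the measured TCP pose, the force and the opening at its end, in the units of the state.
- env.get_obs(): the state, without advancing time (a new reading comes with each control period).
- optics.read_camera(name): name is "side" or "top"; returns a dict with "frame" (384x512x3 uint8, blue, green, red), "z_map" (384x512 float32, m along the optical axis (not along the pixel's ray), 0 where there is no reading), "fx", "fy", "cx", "cy" (pixels), "distortion" ([k1, k2, p1, p2, k3] as OpenCV has them; the pictures are not rectified), "R" (3x3) and "t" (3): a world point X has camera coordinates R X + t. Camera axes: x right, y down, z forward; pixel columns grow to the right and rows downward; lengths in m; the calibration is good to about 2 mm. A picture is of the moment at which its call begins.
- order.sign_off(): hands the job in, once; it reports no verdict.
The state is a dict: "time_s": time; "qpos": joint angles; "joint_velocities": joint speeds; "effort": joint torques, N m; "tool_pos": TCP position; "tool_rot": TCP orientation; "force": force on the tool from outside, world axes, zero at the start; "wrist_torque": the same for the moment, N m; "grip_width": finger opening in m.
Only numpy, scipy, OpenCV 4.12 (cv2) and the standard library are available. Lean on these libraries where they do the work, as an engineer would, in place of code of your own. Each camera call takes 0.05 s, during which the arm holds its last target. There are 200 camera calls.

## Working session

There is one attempt and no reset: what is moved stays moved. The work goes in short steps, Python scripts to look and compute and a shell command to move; the robot and the scene stay as the last step left them, time stands still between calls to the robot, and variables do not carry over. Pictures are saved under pics/ and viewed, on a budget of 10 in all, crops included, one or two more only if the job needs it, and the job is handed in when it is done.

```bash
ls; mkdir -p pics; python3 - <<'E'
from cell import env, optics
import cv2, json
print({k:v for k,v in env.get_obs().items()})
for n in("top","side"):
    c=optics.read_camera(n); cv2.imwrite(f"pics/{n}0.png",c["frame"])
    print(n,c["fx"],c["fy"],c["cx"],c["cy"],c["distortion"],c["R"],c["t"])
E
```

```text
pics
{'time_s': 0.0, 'qpos': array([65.49613337, 18.43706702, -4.015628  , 83.17455157,  1.29485323,
       78.53943011, -3.26049281]), 'joint_velocities': array([ 0.10310198,  0.01535323, -0.04222074, -0.0522856 ,  0.06953645,
       -0.01696097, -0.01911902]), 'effort': array([-1.32998812e-04, -4.91281128e+01, -4.03564554e-01, -3.12526238e+01,
       -6.36726804e-02,  4.35681792e-02,  1.72794994e-04]), 'tool_pos': array([ 0.27768838, -0.58724096,  0.29118705]), 'tool_rot': array([ 1.79994477e+02,  1.05815791e-01, -6.46868272e+01]), 'force': array([0.67212203, 0.38724356, 0.15903744]), 'wrist_torque': array([0.00939107, 0.01516744, 0.04140035]), 'grip_width': 0.08689301256127761}
top 414.24598212064313 414.24598212064313 252.3644568686662 197.01341816144947 [-0.10468965  0.          0.          0.          0.        ] [[ 0.05699121 -0.99836622 -0.00411089]
 [-0.9773702  -0.05495154 -0.20427389]
 [ 0.20371425  0.01565968 -0.97890514]] [0.0249341  0.54632766 0.64098988]
side 370.9816382050937 370.9816382050937 253.85123336187755 197.82723982502714 [0.01211272 0.         0.         0.         0.        ] [[-0.88373971 -0.46796768 -0.00322185]
 [-0.26515936  0.50639278 -0.82052231]
 [ 0.38560945 -0.72427385 -0.57160542]] [0.51850345 0.158752   0.48308061]
```

View pics/top0.png

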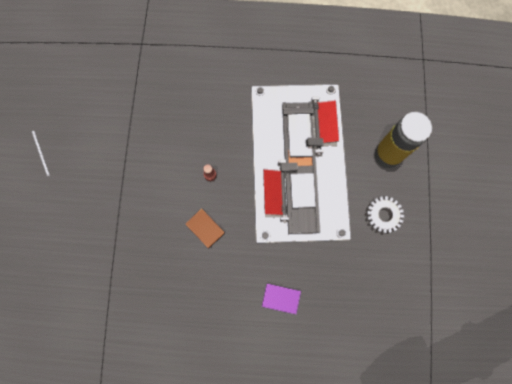

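View pics/side0.png

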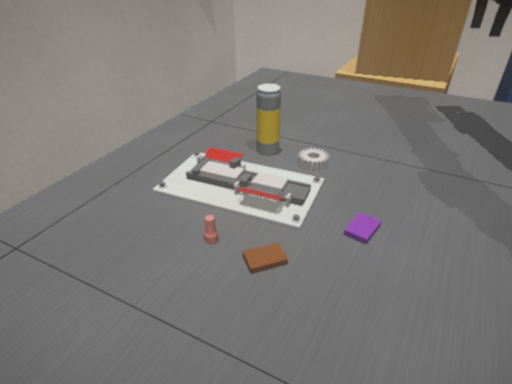

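Top view: the jig lies lengthwise in the image at (300,163), with jig +x pointing up the picture. The loose bar is at (303,191), the empty clip's red plate at (273,193), and the copper strip at (300,161). The brown slab (205,228) and purple slab (282,299) are decoys. The side view agrees. Next I measure the jig and bar poses.

```bash
cat > h.py <<'E'
import numpy as np, cv2
from cell import env, optics
def ray(c,px,z):
    "pixels (N,2) -> world points on plane z"
    K=np.array([[c["fx"],0,c["cx"]],[0,c["fy"],c["cy"]],[0,0,1]])
    u=cv2.undistortPoints(np.float32(px).reshape(-1,1,2),K,np.array(c["distortion"])).reshape(-1,2)
    R,t=np.array(c["R"]),np.array(c["t"]); d=np.c_[u,np.ones(len(u))]@R; o=-R.T@t
    return o+d*((z-o[2])/d[:,2])[:,None]
def proj(c,P):
    K=np.array([[c["fx"],0,c["cx"]],[0,c["fy"],c["cy"]],[0,0,1]])
    return cv2.projectPoints(np.float32(P).reshape(-1,1,3),cv2.Rodrigues(np.array(c["R"]))[0],np.array(c["t"]),K,np.array(c["distortion"]))[0].reshape(-1,2)
def blobs(m,amin=30):
    cs,_=cv2.findContours(m.astype(np.uint8),cv2.RETR_EXTERNAL,cv2.CHAIN_APPROX_NONE)
    return sorted([c.reshape(-1,2) for c in cs if cv2.contourArea(c)>amin],key=lambda c:-cv2.contourArea(c))
def rect(P): 
    r=cv2.minAreaRect(np.float32(P[:,:2])*1000); return [np.round(x,1) for x in r]
E
python3 - <<'E'
from h import *
for n in("top","side"):
    c=optics.read_camera(n); f=c["frame"]; h=cv2.cvtColor(f,cv2.COLOR_BGR2HSV)
    w=(h[...,1]<40)&(h[...,2]>150)
    for b in blobs(w,80)[:4]:
        print(n,"white",b.mean(0).round(),len(b),rect(ray(c,b,.008)),"at .032:",rect(ray(c,b,.032)))
    for b in blobs(((h[...,0]<6)|(h[...,0]>174))&(h[...,1]>200)&(h[...,2]>120))[:3]:
        print(n,"red",b.mean(0).round(),rect(ray(c,b,.036)))
    for b in blobs((h[...,0]>7)&(h[...,0]<18)&(h[...,1]>120)&(h[...,2]>150),15)[:3]:
        print(n,"copper",b.mean(0).round(),rect(ray(c,b,.02)))
    if n=="top":
        cv2.imwrite("pics/zoom1.png",cv2.resize(f[70:260,230:370],None,fx=4,fy=4,interpolation=cv2.INTER_CUBIC)[:, :])
        cv2.imwrite("pics/zoom1.png",cv2.resize(f[80:245,235:360],None,fx=3.6,fy=3.6,interpolation=cv2.INTER_CUBIC))
E
```

```text
top white [299. 164.] 488 [array([629.8, -25. ]), array([301.9, 169.7]), np.float64(4.9)] at .032: [array([622.3, -22.7]), array([292. , 164.2]), np.float64(4.9)]
top white [431.   7.] 590 [array([ 973.6, -280.4]), array([ 53.7, 403.8]), np.float64(6.3)] at .032: [array([ 954.8, -269.7]), array([ 51.9, 390.5]), np.float64(6.3)]
top white [386. 214.] 159 [array([ 536.6, -185.3]), array([65.8, 64.6]), np.float64(70.9)] at .032: [array([ 532.2, -177.8]), array([63.6, 62.5]), np.float64(70.9)]
top white [416. 126.] 85 [array([ 709. , -247.5]), array([58.9, 59.8]), np.float64(4.3)] at .032: [array([ 698.9, -237.9]), array([57. , 57.8]), np.float64(4.3)]
top copper [205. 228.] [array([492.1, 137.1]), array([57. , 37.6]), np.float64(47.5)]
top copper [301. 160.] [array([622.9, -26. ]), array([11.3, 39.9]), np.float64(3.3)]
side white [294.  34.] 387 [array([ 1054.6, -1728.8]), array([1018.3, 2036.6]), np.float64(30.4)] at .032: [array([ 1010.1, -1594.3]), array([ 957.2, 1914.4]), np.float64(30.4)]
side white [244. 187.] 714 [array([633.1, -26.8]), array([303.5, 174.3]), np.float64(4.9)] at .032: [array([614. ,   5.5]), array([285.3, 163.8]), np.float64(4.9)]
side white [480.  61.] 273 [array([  233.5, -1253.5]), array([938.4, 192.9]), np.float64(89.0)] at .032: [array([  238.3, -1147.6]), array([882.1, 181.4]), np.float64(89.0)]
side white [313. 155.] 66 [array([ 544. , -207.8]), array([66.1, 66.3]), np.float64(27.5)] at .032: [array([ 530.2, -164.7]), array([62.1, 62.4]), np.float64(27.5)]
```

View pics/zoom1.png

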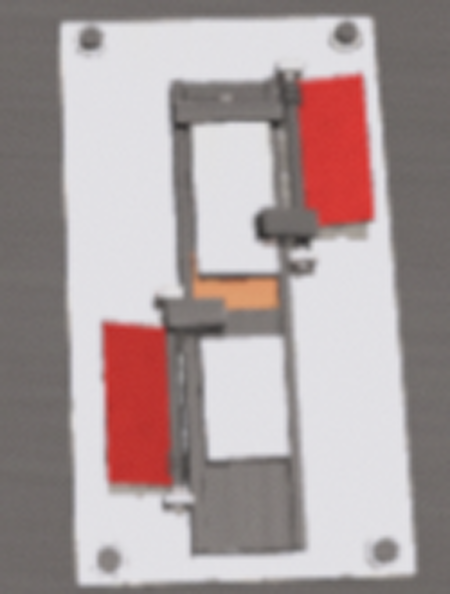

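The zoom shows the far bar's top with its −x edge at row ~274, and the loose bar from (203,337) to (288,460). The red plate of the empty clip is at (107,323)–(170,487), and its arm and nose end at (222,315).

```bash
python3 - <<'E'
from h import *
c=optics.read_camera("top"); f=c["frame"]; h=cv2.cvtColor(f,cv2.COLOR_BGR2HSV)
o=np.array([235,80])
def z2p(p): return (np.array(p,float)+.5)/3.6-.5+o
a=np.radians(4.9); ex=np.array([np.cos(a),np.sin(a)]); ey=np.array([-ex[1],ex[0]])
pts={"far -x end":([(197,272),(278,276)],.032),"far +x end":([(193,124),(272,122)],.032),
"loose +x":([(203,338),(283,335)],.032),"loose -x":([(210,457),(289,460)],.032),
"bed -x":([(192,552),(303,550)],.02),"copper":([(197,302),(278,308)],.02)}
O=None
for k,(p,z) in pts.items():
    P=ray(c,z2p(p),z)[:,:2]
    if O is None: O=P.mean(0); print("O",O)
    d=(P-O); print(k,(P*1000).round(1).tolist(),"jig x",(d@ex*1000).round(1),"y",(d@ey*1000).round(1))
# white tops after threshold inside the bed region
w=(h[...,1]<40)&(h[...,2]>150); 
n,l,s,ce=cv2.connectedComponentsWithStats(w.astype(np.uint8),connectivity=4)
for i in range(1,n):
    if 100<s[i,4]<2000 and 280<ce[i][0]<325:
        m=blobs(l==i)[0]; print(ce[i],s[i],rect(ray(c,m,.032)))
B=np.array([.6298,-.0250])
print("base centre in jig",((B-O)@ex*1000),((B-O)@ey*1000))
z=c["z_map"]; 
for q in ([303,191],[300,140],[273,193]): print(q,z[q[1],q[0]])
E
```

```text
O [ 0.62907004 -0.02549815]
far -x end [[628.9, -5.4], [629.2, -45.6]] jig x [ 1.6 -1.6] y [ 20.1 -20.1]
far +x end [[707.5, -0.5], [711.0, -40.7]] jig x [80.3 80.4] y [ 18.2 -22.1]
loose +x [[595.3, -9.6], [599.1, -48.9]] jig x [-32.3 -31.9] y [ 18.7 -20.7]
loose -x [[536.1, -15.2], [536.8, -53.4]] jig x [-91.7 -94.3] y [ 18.2 -19.9]
bed -x [[491.2, -9.3], [495.1, -63.1]] jig x [-136.  -136.7] y [ 27.9 -26. ]
copper [[617.1, -6.8], [616.3, -47.6]] jig x [-10.4 -14.6] y [ 19.6 -20.9]
[297.69892473   1.44623656] [244   0  89   5 186] [array([949.1,   7.7]), array([  9.9, 175.7]), np.float64(3.7)]
[299.08388521 134.14900662] [288 114  25  42 906] [array([669.6, -22.5]), array([79.3, 41.4]), np.float64(4.6)]
[302.6566416  189.92857143] [291 173  25  35 798] [array([566.9, -31.5]), array([61.1, 42.1]), np.float64(3.3)]
base centre in jig 0.7698411619397671 0.4339768762802214
[303, 191] 0.7229509
[300, 140] 0.7431648
[273, 193] 0.72005314
```

Jig origin is about (629.5, −25.3) mm with yaw 4.8°, and the base centre agrees to within 1 mm. The loose bar spans jig x = −92.5 to −32, which leaves a 4 mm gap to the nose and a 32 mm push.

Plan: jaws turned 20° off jig y, so the presser runs about 22 mm ahead of the pusher, with the opening at about 49 mm. The start position for the TCP is (529.5, −5.6) with yaw 74.8°.

```bash
python3 -m creep '[[-2.9,-3.3,0,0,0,0,0.56],[-2.9,-3.3,0,0,0,0,0.56],[-2.9,-3.3,0,0,0,0,0.56],[-2.9,-3.3,0,0,0,0,0.56],[-2.9,-3.3,0,0,0,0,0.56],[-2.9,-3.3,0,0,0,0,0.56],[-2.9,-3.3,0,0,0,0,0.56],[-2.9,-3.3,0,0,0,0,0.56],[-2.9,-3.3,0,0,0,0,0.56],[-2.9,-3.3,0,0,0,0,0.56],[-2.9,-3.3,0,0,0,0,0.56],[-2.9,-3.3,0,0,0,0,0.56],[-2.9,-3.3,0,0,0,0,0.56]]' 30; python3 -m creep '[[0,0,0,0,0,-0.145,0.56],[0,0,0,0,0,-0.145,0.56],[0,0,0,0,0,-0.145,0.56],[0,0,0,0,0,-0.145,0.56],[0,0,0,0,0,-0.145,0.56],[0,0,0,0,0,-0.145,0.56],[0,0,0,0,0,-0.145,0.56],[0,0,0,0,0,-0.145,0.56],[0,0,0,0,0,-0.145,0.56],[0,0,0,0,0,-0.145,0.56],[0,0,0,0,0,-0.145,0.56],[0,0,0,0,0,-0.145,0.56],[0,0,0,0,0,-0.145,0.56],[0,0,0,0,0,-0.145,0.56],[0,0,0,0,0,-0.145,0.56],[0,0,0,0,0,-0.145,0.56]]'
```

```text
time_s: 1.55
tool_pos: [0.51, -0.0515, 0.289]
tool_rot: [179.8, -0.3, -65.6]
force: [-0.1, 0.7, 0.0]
grip_width: 0.0487
time_s: 3.15
tool_pos: [0.5107, -0.0401, 0.289]
tool_rot: [179.9, 0.1, 72.0]
force: [0.3, 0.1, -0.3]
grip_width: 0.0486
```

```bash
python3 -m creep '[[1.9,0.35,3,0,0,-0.05,0.56],[1.9,0.35,3,0,0,0,0.56],[0,0,4,0,0,0,0.56],[0,0,3,0,0,0,0.56],[0,0,0,0,0,0,0.56]]'; python3 - <<'E'
from h import *
o=env.get_obs(); p=np.array(o["tool_pos"]); yaw=np.radians(o["tool_rot"][2]); print(p,o["tool_rot"],o["time_s"])
O=np.array([.6295,-.0253]); a=np.radians(4.8); ex=np.array([np.cos(a),np.sin(a)]); ey=np.array([-ex[1],ex[0]])
print("TCP jig",(p[:2]-O)@ex*1000,(p[:2]-O)@ey*1000)
tx=np.array([np.cos(yaw),np.sin(yaw)])
for n,(x0,x1,y0,y1) in {"top":(215,385,70,240),"side":(150,350,60,230)}.items():
    c=optics.read_camera(n); f=c["frame"].copy()
    for s in(-1,1):
        T=np.r_[p[:2]+s*tx*.032,p[2]-.07]; q=proj(c,T)[0]; print(n,s,T.round(4),q)
        cv2.circle(f,tuple(int(v) for v in q.round()),1,(0,255,0),-1)
    cv2.imwrite(f"pics/{n}2.png",cv2.resize(f[y0:y1,x0:x1],None,fx=3.4,fy=3.4,interpolation=cv2.INTER_CUBIC))
a1,b1=cv2.imread("pics/top2.png"),cv2.imread("pics/side2.png")
a1=cv2.resize(a1,(400,400));b1=cv2.resize(b1,(400,340));m=np.zeros((400,800,3),np.uint8);m[:,:400]=a1;m[:340,400:]=b1;cv2.imwrite("pics/both2.png",m)
E
```

```text
time_s: 3.65
tool_pos: [0.5306, -0.006, 0.1571]
tool_rot: [179.6, 0.2, 75.0]
force: [-0.9, -0.7, -0.0]
grip_width: 0.0486
[ 0.53058526 -0.00604414  0.15708311] [179.58284629   0.18002633  75.03527969] 3.65
TCP jig -96.95654452167429 27.46529860436841
top -1 [ 0.5223 -0.037   0.0871] [309.37717 209.55276]
top 1 [0.5388 0.0249 0.0871] [271.30624 197.33543]
side -1 [ 0.5223 -0.037   0.0871] [295.3208 158.6049]
side 1 [0.5388 0.0249 0.0871] [271.94266 172.22975]
```

View pics/both2.png

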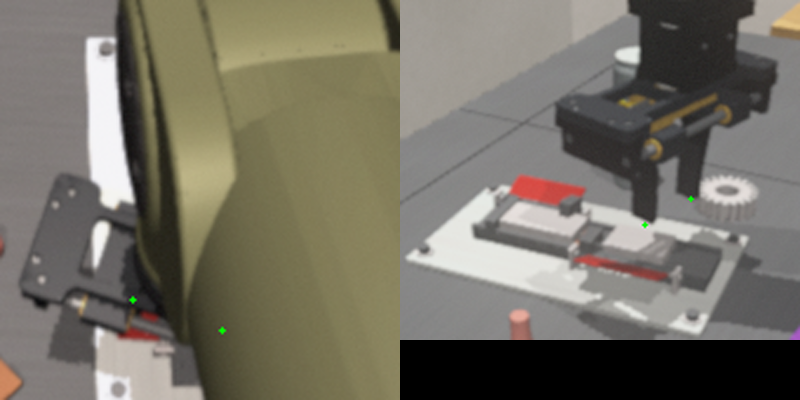

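Both views agree: in the side view the fingertips fall on the predicted points (645,224) and (690,198). The pusher is behind the bar and the presser is over the red plate. I back off 2 mm and go down in steps.

```bash
python3 -m creep '[[-0.07,-0.19,2,0,0,0,0.56],[0,0,1.5,0,0,0,0.56],[0,0,0.5,0,0,0,0.56],[0,0,0,0,0,0,0.56]]'; python3 -m creep '[[0,0,0.5,0,0,0,0.56],[0,0,0.5,0,0,0,0.56],[0,0,0.3,0,0,0,0.56],[0,0,0.3,0,0,0,0.56],[0,0,0,0,0,0,0.56]]'
```

```text
time_s: 4.15
tool_pos: [0.5368, -0.0077, 0.1271]
tool_rot: [178.5, 0.1, 74.9]
force: [0.2, -0.1, 0.3]
grip_width: 0.0486
time_s: 4.65
tool_pos: [0.539, -0.008, 0.1125]
tool_rot: [178.2, 0.1, 74.9]
force: [-0.4, 0.1, -0.5]
grip_width: 0.049
```

The descent drifted 8 mm forward and the tool tilted 1.8°. I'll correct both while the tips are still above the bar.

```bash
python3 -m creep '[[0,-0.6,0,0.031,0,0,0.56],[-0.05,-0.5,0,0,0,0,0.56],[0,0,0,0,0,0,0.56]]'
```

```text
time_s: 4.95
tool_pos: [0.5274, -0.0052, 0.1123]
tool_rot: [-179.8, 0.1, 74.9]
force: [-0.8, -0.5, -0.8]
grip_width: 0.0489
```

```bash
python3 -m creep '[[0,0,0.4,0.003,0,0,0.56],[0,0,0.4,0.003,0,0,0.56],[0,0,0,0,0,0,0.56]]'; python3 -m creep '[[0,0,0.4,0.003,0,0,0.56],[0,0,0.3,0.003,0,0,0.56],[0,0,0,0,0,0,0.56]]'
```

```text
time_s: 5.25
tool_pos: [0.528, -0.005, 0.1048]
tool_rot: [-179.5, 0.0, 74.9]
force: [-0.7, -0.1, 4.2]
grip_width: 0.0485
time_s: 5.55
tool_pos: [0.5286, -0.0038, 0.0986]
tool_rot: [-179.2, -0.0, 74.9]
force: [-2.1, -1.7, 5.6]
grip_width: 0.0486
```

```bash
python3 -m creep '[[0,0,0.2,-0.012,0,0,0.56],[0,0,0,0,0,0,0.56]]'; python3 - <<'E'
from h import *
c=optics.read_camera("side"); f=c["frame"]
cv2.imwrite("pics/side3.png",cv2.resize(f[110:240,160:330],None,fx=4.4,fy=4.4,interpolation=cv2.INTER_CUBIC))
E
```

```text
time_s: 5.75
tool_pos: [0.5283, -0.0034, 0.097]
tool_rot: [-179.8, 0.0, 74.9]
force: [-1.1, -0.5, 7.0]
grip_width: 0.0485
```

View pics/side3.png

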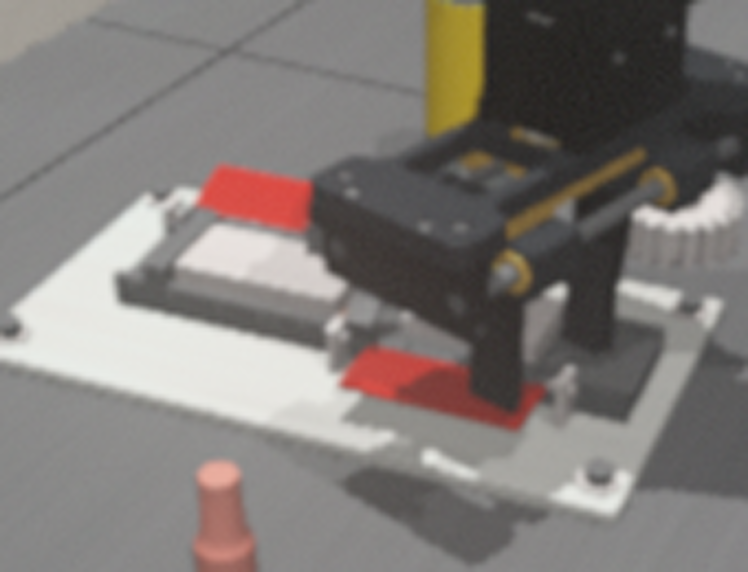

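The side view shows the plate pressed nearly level under the presser at (495,400) and the pusher behind the bar on the bed at (590,340). The wrist reads 7 N. Now I push about 38 mm along jig x.

```bash
python3 -m creep '[[0.08,0.4,0,0,0,0,0.56],[0.08,0.4,0,0,0,0,0.56],[0.1,0.4,0,0,0,0,0.56],[0,0,0,0,0,0,0.56]]'
```

```text
time_s: 6.2
tool_pos: [0.537, -0.004, 0.0972]
tool_rot: [-179.2, 0.3, 75.0]
force: [0.2, -0.3, 6.7]
grip_width: 0.049
```

```bash
python3 -m creep '[[0.13,0.4,0,-0.008,0,0,0.56],[0.13,0.4,0,-0.004,0,0,0.56],[0.13,0.4,0,-0.004,0,0,0.56],[0.13,0.4,0,-0.004,0,0,0.56],[0,0,0,0,0,0,0.56]]'
```

```text
time_s: 6.7
tool_pos: [0.5457, -0.0035, 0.0967]
tool_rot: [-179.1, 0.9, 75.0]
force: [0.2, -0.4, 7.8]
grip_width: 0.0488
```

```bash
python3 - <<'E'
from h import *
o=env.get_obs(); p=np.array(o["tool_pos"]); O=np.array([.6295,-.0253]); a=np.radians(4.8); ex=np.array([np.cos(a),np.sin(a)]); ey=np.array([-ex[1],ex[0]])
print("TCP jig",(p[:2]-O)@ex*1000,(p[:2]-O)@ey*1000,p[2],o["tool_rot"],o["force"])
c=optics.read_camera("side"); f=c["frame"]
cv2.imwrite("pics/side4.png",cv2.resize(f[110:240,160:330],None,fx=4.4,fy=4.4,interpolation=cv2.INTER_CUBIC))
E
```

```text
TCP jig -81.72665350816663 28.703451647744092 0.0966588547927048 [-179.12702722    0.90516049   75.01389551] [ 0.15522778 -0.42226183  7.8416428 ]
```

View pics/side4.png

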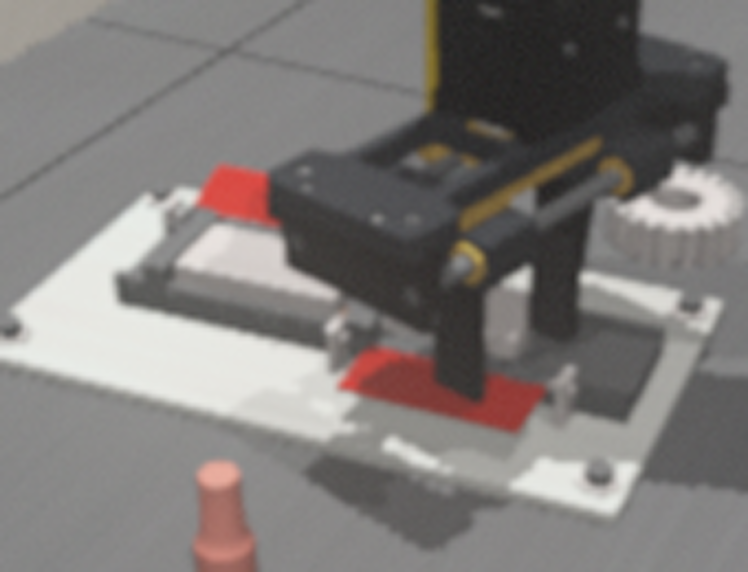

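The bar is moving: its end now shows at x≈527 against 562 before, in contact with the pusher. The presser has slid along the plate, which is still held down. I continue, trimming the tilt.

```bash
python3 -m creep '[[0.13,0.4,0,-0.012,0.012,0,0.56],[0.13,0.4,0,-0.006,0.006,0,0.56],[0.13,0.4,0,-0.006,0.004,0,0.56],[0.13,0.4,0,-0.006,0.004,0,0.56],[0.13,0.4,0,-0.006,0.004,0,0.56],[0,0,0,0,0,0,0.56]]'
```

```text
time_s: 7.35
tool_pos: [0.5571, -0.0034, 0.0964]
tool_rot: [-179.8, -0.1, 75.0]
force: [-0.0, -0.1, 7.2]
grip_width: 0.0487
```

```bash
python3 -m creep '[[0.15,0.4,0,-0.003,0.001,0,0.56],[0.15,0.4,0,-0.003,0.001,0,0.56],[0.15,0.4,0,-0.003,0.001,0,0.56],[0,0,0,0,0,0,0.56]]';python3 -m creep '[[0.12,0.3,0,-0.003,0.001,0,0.56],[0.1,0.3,0,-0.003,0.001,0,0.56],[0,0,0,0,0,0,0.56]]'
```

```text
time_s: 7.75
tool_pos: [0.5644, -0.0028, 0.0966]
tool_rot: [-179.5, 0.2, 75.0]
force: [-0.1, -0.0, 6.9]
grip_width: 0.0488
time_s: 8.05
tool_pos: [0.5675, -0.0024, 0.0968]
tool_rot: [-179.3, 0.3, 75.0]
force: [-0.6, -0.6, 6.7]
grip_width: 0.049
```

```bash
python3 -m creep '[[0.1,0.3,0,-0.006,0.002,0,0.56],[0,0,0,0,0,0,0.56]]';python3 -m creep '[[0.1,0.3,0,-0.006,0.002,0,0.56],[0,0,0,0,0,0,0.56]]'
```

```text
time_s: 8.25
tool_pos: [0.5691, -0.0023, 0.0971]
tool_rot: [-179.4, 0.3, 75.0]
force: [0.3, -0.4, 5.8]
grip_width: 0.0489
time_s: 8.45
tool_pos: [0.5693, -0.0023, 0.0969]
tool_rot: [-179.3, 0.4, 75.0]
force: [0.3, -0.2, 6.0]
grip_width: 0.049
```

The last row advanced only 0.2 mm, so the bar is probably butted. The trailing idle row relaxes the push, so I'll end the next call on a pushing row.

```bash
python3 -m creep '[[0.1,0.3,0.03,-0.006,0.003,0,0.56],[0.1,0.3,0.02,-0.004,0.003,0,0.56]]';python3 -m creep '[[0.15,0.5,0.02,-0.004,0.003,0,0.56]]'; python3 - <<'E'
from h import *
c=optics.read_camera("side"); f=c["frame"]
cv2.imwrite("pics/side5.png",cv2.resize(f[110:240,160:330],None,fx=4.4,fy=4.4,interpolation=cv2.INTER_CUBIC))
E
```

```text
time_s: 8.65
tool_pos: [0.5698, -0.0023, 0.0962]
tool_rot: [-179.1, 0.4, 74.9]
force: [-10.9, -0.5, 14.4]
grip_width: 0.0489
time_s: 8.75
tool_pos: [0.5705, -0.0022, 0.0957]
tool_rot: [-178.6, 0.6, 74.9]
force: [-17.0, 0.5, 18.5]
grip_width: 0.0486
```

View pics/side5.png

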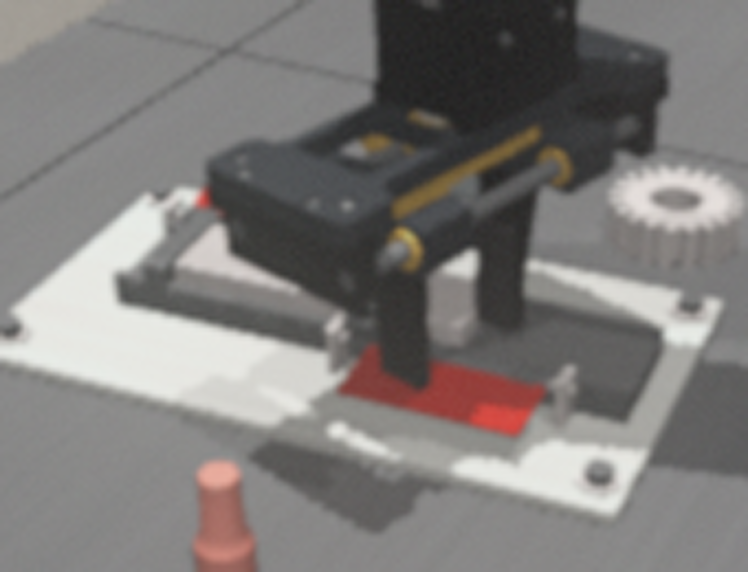

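The push stalls at 17 N against the stop, so the bar is home: its end is at (470,325) with the pusher at (500,320). I back the pusher off about 4 mm with the clip still down, then lift.

```bash
python3 -m creep '[[-0.12,-0.35,0,0.0,0,0,0.56],[-0.1,-0.3,0,-0.01,0.005,0,0.56],[0,0,0,0,0,0,0.56]]'; python3 -m creep '[[0,0,-0.3,0,0,0,0.56],[0,0,-0.4,0,0,0,0.56],[0,0,-0.5,0,0,0,0.56],[0,0,-0.6,0,0,0,0.56],[0,0,-1,0,0,0,0.56],[0,0,-1,0,0,0,0.56],[0,0,-2,0,0,0,0.56],[0,0,-3,0,0,0,0.56],[0,0,-3,0,0,0,0.56],[0,0,-3,0,0,0,0.56]]'
```

```text
time_s: 9.1
tool_pos: [0.5677, -0.0029, 0.0992]
tool_rot: [-179.7, 0.2, 74.8]
force: [-2.8, 0.1, 5.8]
grip_width: 0.0486
time_s: 10.1
tool_pos: [0.5658, -0.0028, 0.2509]
tool_rot: [-179.2, 0.2, 74.9]
force: [0.1, -0.7, -0.1]
grip_width: 0.0485
```

```bash
python3 -m creep '[[-1,0,-3,0,0,0,0.56],[-3,0,-2,0,0,0,0.56],[-4,0,0,0,0,0,0.56],[-4,0,0,0,0,0,0.56],[-4,0,0,0,0,0,0.56],[-4,0,0,0,0,0,0.56],[-4,0,0,0,0,0,0.56],[-4,0,0,0,0,0,0.56],[-4,0,0,0,0,0,0.56],[-4,0,0,0,0,0,0.56],[0,0,0,0,0,0,0.56]]'; python3 - <<'E'
from h import *
c=optics.read_camera("top"); f=c["frame"]; s=optics.read_camera("side")["frame"]
A=cv2.resize(f[80:245,235:360],(420,554),interpolation=cv2.INTER_CUBIC); B=cv2.resize(s[130:230,160:330],(380,224),interpolation=cv2.INTER_CUBIC)
m=np.zeros((554,800,3),np.uint8); m[:,:420]=A; m[:224,420:]=B; m[240:525,420:]=cv2.resize(f,(380,285)); cv2.imwrite("pics/end6.png",m)
h=cv2.cvtColor(f,cv2.COLOR_BGR2HSV); w=(h[...,1]<40)&(h[...,2]>150)
n,l,st,ce=cv2.connectedComponentsWithStats(w.astype(np.uint8),connectivity=4)
for i in range(1,n):
    if 60<st[i,4]<4000: print(ce[i].round(),st[i],rect(ray(c,blobs(l==i,10)[0],.032)))
E
```

```text
time_s: 11.2
tool_pos: [0.4736, -0.3592, 0.3213]
tool_rot: [179.5, 0.3, 75.5]
force: [0.1, -0.5, -0.4]
grip_width: 0.049
[343.   3.] [244   0 164  11 541] [array([948.7, -68.2]), array([ 24.3, 326.8]), np.float64(4.4)]
[442.   9.] [405   0  92  20 570] [array([ 965.5, -325.9]), array([ 37.4, 193.3]), np.float64(0.1)]
[434.   5.] [429   0  13  10  62] [array([ 971.1, -291.9]), array([19.7, 29. ]), np.float64(72.4)]
[416. 126.] [401 112  31  30 722] [array([ 698.9, -237.9]), array([57. , 57.8]), np.float64(4.3)]
[ 40. 153.] [ 32 131  17  45 138] [array([610.8, 452.4]), array([95.3,  5.6]), np.float64(28.7)]
[386. 214.] [368 196  36  37 755] [array([ 532.2, -177.8]), array([63.7, 62.6]), np.float64(39.5)]
```

View pics/end6.png

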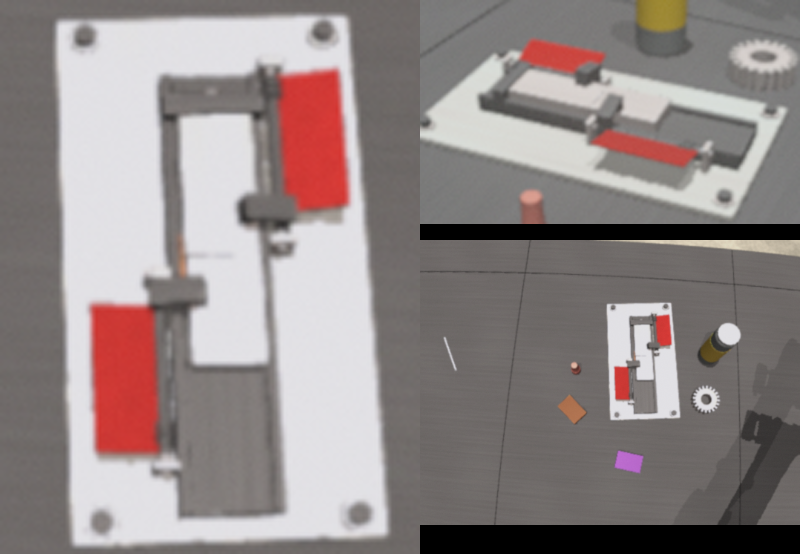

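The bar is butted against the clamped bar with the clip nose down on it. A thin seam line shows at (190–232,256), so I check its size before handing in.

```bash
python3 - <<'E'
from h import *
F=[];
for i in range(6): c=optics.read_camera("top"); F.append(c["frame"].astype(float))
f=np.mean(F,0); g=f.mean(2)
a=np.radians(4.8); ex=np.array([np.cos(a),np.sin(a)]); ey=np.array([-ex[1],ex[0]]); O=np.array([.6295,-.0253])
xs=np.arange(-70,10.01,.5)
for y in (-16,-12,-8,-4,0,4,7):
    P=np.array([np.r_[O+ex*x/1e3+ey*y/1e3,.032] for x in xs]); q=proj(c,P).astype(np.float32)
    v=cv2.remap(g.astype(np.float32),q[:,0].reshape(1,-1),q[:,1].reshape(1,-1),cv2.INTER_LINEAR)[0]
    d=np.diff(v[:50]); k=d.argmax(); s=v[120:]; base=np.median(s)
    print("y",y,"-x end ~",xs[np.where(v[:60]>150)[0][0]],"seam at",xs[120+s.argmin()],"depth",(base-s.min()).round(1),"integral mm",((base-s).clip(3)-3).sum().round(1)*.5/base)
t=cv2.resize(f[135:200,280:325].astype(np.uint8),None,fx=9,fy=9,interpolation=cv2.INTER_CUBIC); cv2.imwrite("pics/seam7.png",t)
E
```

```text
y -16 -x end ~ -60.0 seam at 10.0 depth 0.6 integral mm 0.0
y -12 -x end ~ -60.5 seam at 10.0 depth 0.3 integral mm 0.0
y -8 -x end ~ -60.5 seam at -1.0 depth 2.3 integral mm 0.0
y -4 -x end ~ -60.0 seam at -1.0 depth 16.3 integral mm 0.18142132
y 0 -x end ~ -60.0 seam at -1.0 depth 16.2 integral mm 0.19105166
y 4 -x end ~ -60.0 seam at -0.5 depth 11.2 integral mm 0.11700944
y 7 -x end ~ -60.0 seam at -0.5 depth 13.1 integral mm 0.14649098
```

View pics/seam7.png

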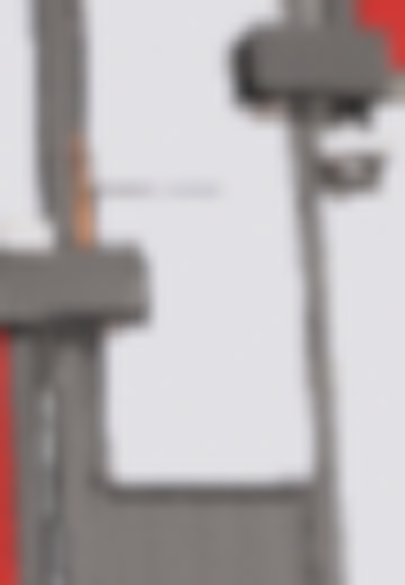

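The bar's −x end is at jig −60.0 to −60.5 mm, where home is −60. The seam is a hairline of about 0.2 mm on one side and invisible on the other. I'm handing in.

```bash
python3 - <<'E'
from cell import order, env
print(env.get_obs()["time_s"], env.get_obs()["force"]); print(order.sign_off())
E
```

```text
11.6 [0.2905375  0.64114912 1.15511359]
the job is handed in; nothing more can be done
None
```

The loose bar is pushed home against the clamped bar, the empty clip is down on it, and I handed the job in at 11.6 s with the arm clear of everything. I pressed the red plate first, at about 7 N. With it held down, I slid the bar about 32 mm until it stopped at a 17 N push. Then I backed the pusher off a few millimetres, let the clip down and withdrew.

**Last checks:**
- **Bar position:** its rear end is at jig x = −60.0 to −60.5 mm, where home is −60.
- **Clip and clamped bar:** the nose rests on the loose bar, and the clamped bar still reaches the butt line.
- **Other objects:** the gear and can are where they were to within the measurement. The nozzle and the two look-alikes look unmoved in the last picture.

**What was less than perfect:**
- **Seam:** a hairline of about 0.2 mm still shows over the +y half of the joint and fades out on the −y half. I left it rather than press again.
- **Descent:** the tool drifted about 8 mm forward and tilted 1.8° while still above the bar. I corrected that before touching anything.
- **Force:** the vertical wrist force rose to about 18 N during the final push, well under the limit.

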